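# Test-run the middle outlet of a balcony watering box

## Robot

A 6-joint arm with a two-finger parallel gripper is mounted at the origin on the work surface. World frame = base frame: x ahead of the robot, y to its left, z up, the work surface at z = 0. Lengths are in mm, angles in rad, forces in N, time in s.
With the tool pointing down it reaches from about 325 to 1000 mm from the base axis. Payload 5.1 kg.
Tool frame: the origin (TCP) lies at the very end of the fingers, on their centre line; the grasp point (between the pads) lies r.grasp_offset behind it (r.grasp_offset is the distance from the TCP to the grasp point, in mm); z points along the fingers, y is the line along which they close (so a half turn about z gives the same grasp; the last joint's range is limited). The gripper opens to 85 mm and grips with 20 to 120 N. Pads are 22 mm wide; open, the fingers measure 114 mm over their backs; the gripper's body (76 mm by 85 mm) begins 54 mm behind the grasp point. The pads swing forward as they close: fully open they stand 13 mm farther back than shut.
Start: joints at [-1.344, 0.124, 1.65, -0, 1.367, -0.083], TCP at [198.132, -619.055, 231.322] pointing down, gripper open.
Joint ranges: [-2.61, 2.61], [-1.02, 2.33], [0.03, 2.71], [-1.35, 4.49], [0.32, 2.68], [-2.91, 2.91]. Speed limits (rad/s): [2.57, 2.57, 3.14, 3.14, 3.14, 3.14].

## Interface

Orientations are given as a unit quaternion [w, x, y, z].
In Python, from plant import r gives the robot as it stands.
- The arm moves only by the tool carry_out, never from a script. Its argument "plan" is text: rows parted by semicolons, each of 6 numbers parted by spaces: the shift along the world's x, y, z normalised to -1 to 1, where 1 is 0.75 m, then the turn, a rotation vector about the world's x, y, z normalised to -1 to 1, where 1 is 30 degrees. A call has 1 to 12 rows; each row is the pose to reach, as a shift and turn from the pose commanded when the call began; what a row does not reach only later rows make up. A row lasts 1/10 s, in which the tool goes at most 50 mm and 8.59 degrees, less where a joint would pass 70% of its speed; a pose out of reach is approached as far as the arm can. A call with a number of a shift or a turn outside -1 to 1 is refused whole. A call with a gripper value outside its range is refused whole. "gripper" is the gripper's target within -1 to 1 (fully open at 1, half-way at 0, shut at -1), set as the call begins (left out, the last holds). The fingers move at their own pace and stop on an object; "force" is the grip in N (left out, the last holds). Time passes only in rows, so rows that repeat a pose let the fingers close. It gives the time, the measured TCP pose, the force, the opening and the grip force at its end, in the units of the state.
- r.observe(): the state, without advancing time (a new reading comes with each control period).
- r.snapshot(name): name is "scene" or "top" or "wrist"; returns the picture (480x640x3 uint8, red, green, blue); there is no depth.
- r.camera_info(name): a dict with "fx", "fy", "cx", "cy" (pixels), "D" ([k1, k2, p1, p2, k3] as OpenCV has them; the pictures are not rectified), "extrinsics" (4x4, takes a point from world to camera coordinates). Camera axes: x right, y up, looking along -z (the intrinsics and any distortion apply to the point x, -y, -z); pixel columns grow to the right and rows downward; lengths in mm; the calibration is good to about 2 mm. A picture is of the moment at which its call begins: read the wrist's pose just before it. camera_info takes no time and is no camera call; for the wrist camera it gives the pose at the moment of the call.
- r.hand_in(): hands the job in; it is judged then, once.
The state is a dict: "t": time; "joint_positions": joint angles; "dq": joint speeds; "joint_efforts": joint torques, N m; "ee_pos": TCP position; "ee_rot": TCP orientation; "ft_force": force on the tool from outside, world axes, zero at the start; "torque": the same for the moment, N m; "gripper_width": opening from 0.0 (shut) to 1.0 (fully open); "grip_force": force on a finger pad.
Only numpy, scipy, OpenCV 4.12 (cv2) and the standard library are available. Lean on these libraries where they do the work, as an engineer would, in place of code of your own. Each camera call takes 0.05 s, during which the arm holds its last target. There are 200 camera calls.

## Task

Before the drip hoses go on, test the watering box on the ledge on its middle outlet: switch on the wide main rocker, then switch on the middle one of the three narrow valve rockers, and only then press the round pump button fully down and finish while holding it down. Leave the two outer valve rockers off, press only, without lifting the box or shoving it along, and do not disturb the bowl, funnel, bottle and peg around it.

Things in the scene. Friction and masses are not known exactly. Their poses are not given: they have to be found in the camera images.
- unit: grey plastic watering box, loose on rubber feet, 150 mm (its x) by 280 mm (its y), lid top 64 mm up, 0.8 to 1.5 kg. Origin: centre of underside; z up, x to the back with the barbed hose outlets, -x the front with the battery hatch. White controls in one row on the lid at x = 0: wide main rocker y = +108 mm, narrow valve rockers y = +48, -2, -52, round pump button y = -110
- mains (a joint): wide main rocker, 45 x 45 mm, in a frame 2 mm high: 0 = off (start), 0.24 rad = on. A shallow V pivoting at its middle about the box's y. Off: its back wing (outlet side) stands up, edge 11 mm above the lid, front wing level. On: back wing pushed down level, 6 mm above the lid. 2 to 5 N on the back wing; it snaps over past mid swing and stays
- mains_press (a point): point to press on the main rocker's top face: on the back wing, 16 mm behind the pivot; it moves with the rocker (about 9.7 mm above the lid when off, 5.9 mm when on)
- valve_top (a joint): narrow valve rocker next to the main rocker, 22.5 mm wide, 45 mm long: 0 = off (start), 0.24 rad = on
- valve_mid (a joint): middle narrow valve rocker, 22.5 mm wide, 45 mm long along the box's x, in a 2 mm high frame: 0 = off (start), 0.24 rad = on. Works exactly as the main rocker: push the raised back wing (outlet side) down with 2 to 5 N until it snaps level
- valve_mid_press (a point): point to press on the middle valve rocker's top face: on the back wing, 16 mm behind the pivot; it moves with the rocker (about 9.7 mm above the lid when off, 5.9 mm when on)
- valve_low (a joint): narrow valve rocker nearest the pump button, 22.5 mm wide, 45 mm long: 0 = off (start), 0.24 rad = on
- pump (a joint): round pump button, 32 mm across, springs back up when let go: 0 = up, 0.005 m = fully down; begins to move at 2 N, fully down at 5 N. Its collar, 46 mm across, is 3 mm high
- pump_press (a point): centre of the pump button's top face, 11 mm above the lid when up; moves with the button
- bowl: small ceramic bowl, 100 mm across, 42 mm high, standing on the ledge at the pump-button end of the box; origin centre of its underside
- funnel: red plastic funnel standing mouth down behind the box, 104 mm across, 105 mm high; origin centre of its mouth on the ledge
- bottle: grey push dispenser bottle, empty, behind the box, 66 mm across, 172 mm high, easily knocked over; origin centre of its underside
- peg: wooden clothes peg lying in front of the box, 72 mm long, 18 mm wide, 10 mm high; origin centre of its underside

How it is judged:
By the outcome, as a careful person would: the job done as asked, in the order asked, and still so for the second after the job is handed in, while the arm keeps its last pose, push and grip.
It also fails if it takes over 38 s, if anything falls off the work surface, if the arm or the gripper's body presses on something with over 40 N, if the wrist force passes 120 N, or if a joint passes its speed limit or range.

## Working session

There is one attempt and no reset: what is moved stays moved. The work goes in short steps, Python scripts to look and compute and a tool call to move; the robot and the scene stay as the last step left them, time stands still between calls to the robot, and variables do not carry over. Pictures are saved under pics/ and viewed, at most 10 in all, crops included, and the job is handed in when it is done.

Besides the shell and the picture viewer there is one more tool, called after "Request:" as name(argument=value, ...) on one line, values as JSON. carry_out: Moves the arm, as the interface text tells. Scaled input: -1 to 1 covers 0.75 m each way for a shift and 30 degrees each way for a turn. Its arguments: {"type":"object","properties":{"plan":{"type":"string"},"gripper":{"type":"number"},"force":{"type":"number"}},"required":["plan"]}

```bash
mkdir -p pics; python3 - <<'E'
from plant import r
import cv2
for n in("scene","top"):
    cv2.imwrite(f"pics/{n}0.png",r.snapshot(n)[:,:,::-1])
    c=r.camera_info(n);print(n,c)
print(r.observe())
print(r.grasp_offset)
E
```

```text
scene {'fx': 593.4281424674764, 'fy': 593.4281424674764, 'cx': 317.4415485380678, 'cy': 235.48097176422067, 'D': array([-0.01642242,  0.        ,  0.        ,  0.        ,  0.        ]), 'extrinsics': array([[-1.12348837e-01,  9.93644803e-01,  6.90978820e-03,
         9.53327757e+01],
       [-7.09449810e-01, -8.50806634e-02,  6.99601492e-01,
         3.72715712e+02],
       [ 6.95743275e-01,  7.36972658e-02,  7.14499830e-01,
        -1.39933514e+03],
       [ 0.00000000e+00,  0.00000000e+00,  0.00000000e+00,
         1.00000000e+00]])}
top {'fx': 484.1035855213831, 'fy': 484.1035855213831, 'cx': 313.8024697562016, 'cy': 236.52560567320523, 'D': array([-0.00339892,  0.        ,  0.        ,  0.        ,  0.        ]), 'extrinsics': array([[ 6.93853676e-02, -9.97571247e-01, -6.10559496e-03,
        -5.54194768e+01],
       [ 9.75395055e-01,  6.65565333e-02,  2.10177816e-01,
        -6.04766302e+02],
       [-2.09260979e-01, -2.05386322e-02,  9.77644111e-01,
        -6.41441019e+02],
       [ 0.00000000e+00,  0.00000000e+00,  0.00000000e+00,
         1.00000000e+00]])}
{'t': 0.1, 'joint_positions': array([-1.34360829e+00,  1.24447347e-01,  1.65155631e+00,  4.30480931e-05,
        1.36749186e+00, -8.26128873e-02]), 'dq': array([ 0.00103943, -0.00102473, -0.0025232 ,  0.0010031 ,  0.00141351,
       -0.00052005]), 'joint_efforts': array([ 6.01123520e-05, -4.24929178e+01, -3.66654325e+01, -1.24023995e-04,
        3.91522670e-03,  3.54607224e-06]), 'ee_pos': array([ 198.01458675, -618.52026619,  230.15995585]), 'ee_rot': array([-9.50470257e-04,  9.88027118e-01,  1.54277373e-01, -4.76953223e-05]), 'ft_force': array([ 0.56884088, -0.93057923, -0.69544845]), 'torque': array([ 0.00886215, -0.03518276,  0.0037304 ]), 'grip_force': 0.0, 'gripper_width': 0.9978970064440376}
18.700000000000003
```

View pics/top0.png

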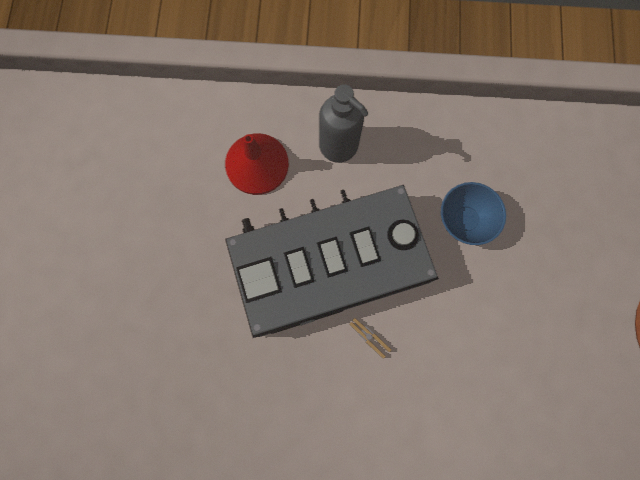

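View pics/scene0.png

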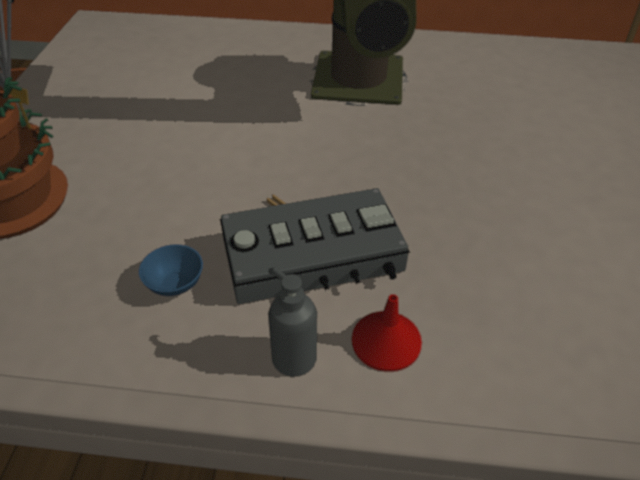

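The top picture shows the box with the main rocker at about (259,279), the valves at (299,267), (333,257) and (366,246), and the pump at (404,234). The outlets face up in the image (+x), with the bottle and funnel behind, the bowl to the right and the peg in front. I'll enlarge it for a finer reading.

```bash
python3 - <<'E'
import cv2
a=cv2.imread("pics/top0.png")[180:340,225:440];cv2.imwrite("pics/topc.png",cv2.resize(a,None,fx=3.5,fy=3.5,interpolation=cv2.INTER_CUBIC))
a=cv2.imread("pics/scene0.png")[180:300,215:415];cv2.imwrite("pics/scenec.png",cv2.resize(a,None,fx=4,fy=4,interpolation=cv2.INTER_CUBIC))
E
```

```text
(no output)
```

View pics/topc.png

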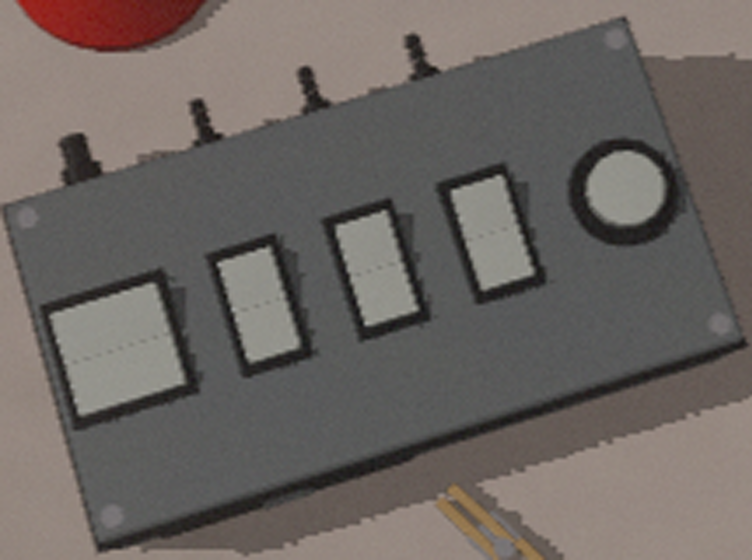

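View pics/scenec.png

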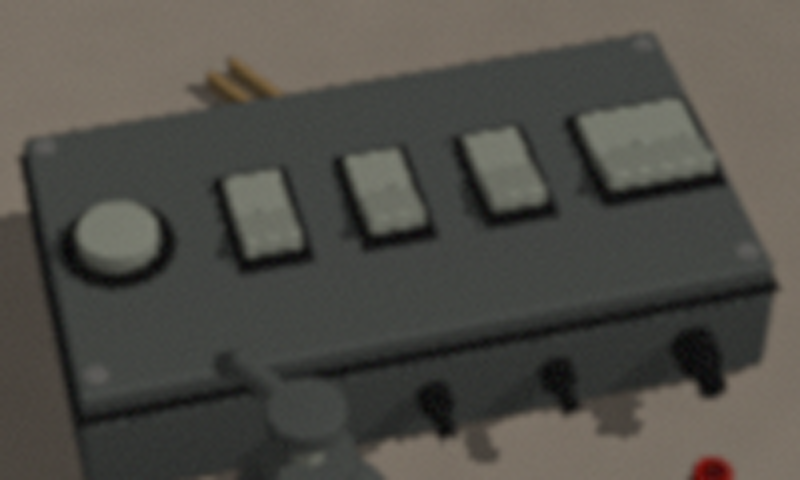

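The enlarged crops show the frames, collar and lid screws clearly. I'll fit the box pose to these points from both cameras.

```bash
cat > h.py <<'E'
import numpy as np,cv2
from plant import r
def proj(n,P):
    c=r.camera_info(n);P=np.c_[np.atleast_2d(P),np.ones(len(np.atleast_2d(P)))]@c["extrinsics"].T
    P=P[:,:3]*[1,-1,-1]
    K=np.array([[c["fx"],0,c["cx"]],[0,c["fy"],c["cy"]],[0,0,1]])
    return cv2.projectPoints(P,np.zeros(3),np.zeros(3),K,c["D"])[0][:,0]
def box(p,L):
    c,s=np.cos(p[2]),np.sin(p[2]);L=np.atleast_2d(L).astype(float)
    return np.c_[p[0]+c*L[:,0]-s*L[:,1],p[1]+s*L[:,0]+c*L[:,1],L[:,2]]
E
python3 - <<'E'
from h import *
from scipy.optimize import least_squares
T=np.array([(120,348),(260,306),(376.5,269),(492,234),(623,191),(27,218),(616,40),(720,324),(112,516)])/3.5+[225,180]
S=np.array([(119,243),(42,147),(644,42),(747,251),(95,375)])/4+[215,180]
def loc(q):
    a,b=q
    sc=[(a,b,64),(a,-b,64),(-a,-b,64),(-a,b,64)]
    return np.array([(0,108,66),(0,48,66),(0,-2,66),(0,-52,66),(0,-110,67)]+sc),np.array([(0,-110,67),sc[2],sc[3],sc[0],sc[1]])
def res(p,w=(1,1)):
    lt,ls=loc(p[3:])
    return np.r_[w[0]*(proj("top",box(p,lt))-T).ravel(),w[1]*(proj("scene",box(p,ls))-S).ravel()]
for w in((1,1),(1,0),(0,1)):
    s=least_squares(res,[600,0,.3,65,130],args=(w,));print(w,s.x.round(3),s.fun.round(1))
    if w==(1,1):p=s.x
for n,l in dict(mains=(16,108,73.7),mid=(16,-2,73.7),pump=(0,-110,75)).items():print(n,box(p,l))
np.save("p.npy",p[:3])
# neighbours rough (top view) on given z
from scipy.optimize import fsolve
for n,uv,z in(("bowl rim",(474,214),42),("bottle pump",(344,93),172),("funnel tip",(248,139),105)):
    print(n,fsolve(lambda q:proj("top",[[q[0],q[1],z]])[0]-uv,[600,0]),z)
E
```

```text
(1, 1) [ 5.78280e+02 -4.03800e+01  3.73000e-01  6.38290e+01  1.29681e+02] [-0.5 -0.  -0.3 -0.5 -0.4 -0.2 -0.5 -0.4  0.1 -0.1 -0.1  0.  -0.2 -0.4
 -0.1 -0.1 -0.3  0.  -0.9 -0.9 -0.1 -0.5 -0.7 -0.3 -0.3 -0.7 -0.4 -0.4]
(1, 0) [ 5.78022e+02 -4.07530e+01  3.72000e-01  6.37340e+01  1.29547e+02] [-0.2  0.1 -0.  -0.3 -0.1 -0.  -0.2 -0.2  0.4  0.2  0.2  0.2  0.  -0.1
  0.1  0.1 -0.   0.1 -0.  -0.  -0.  -0.  -0.  -0.  -0.  -0.  -0.  -0. ]
(0, 1) [ 5.79451e+02 -3.94430e+01  3.72000e-01  6.37240e+01  1.29766e+02] [-0.  -0.  -0.  -0.  -0.  -0.  -0.  -0.  -0.  -0.  -0.  -0.  -0.  -0.
 -0.  -0.  -0.  -0.  -0.5 -0.3  0.3  0.  -0.1  0.2  0.3 -0.2  0.   0.2]
mains [[553.87563913  66.03593311  73.7       ]]
mid [[593.91088025 -36.41981084  73.7       ]]
pump [[ 618.31555423 -142.83603088   75.        ]]
bowl rim [ 663.27929835 -253.24603128] 42
bottle pump [779.04390189 -42.16804251] 172
funnel tip [734.73093644  89.53974926] 105
```

Request:
carry_out(plan="0.2 0.4 -0.05 0 0 0.06;0.2 0.4 -0.05 0 0 0.06;0.2 0.4 -0.05 0 0 0.06;0.2 0.4 -0.05 0 0 0.06;0.2 0.4 -0.05 0 0 0.06;0.2 0.4 -0.05 0 0 0.06;0.2 0.4 -0.05 0 0 0.06;0.2 0.4 -0.05 0 0 0.12;0.2 0.4 -0.05 0 0 0.12;0.2 0.4 -0.05 0 0 0.12;0.2 0.4 -0.05 0 0 0.12;0.2 0.4 -0.05 0 0 0.12", gripper=-1, force=40)

```text
t: 1.3
ee_pos: [347.8, -319.7, 193.8]
ee_rot: [-0.0, 0.983, 0.184, -0.0]
ft_force: [-0.2, -0.2, 0.2]
gripper_width: -0.004
grip_force: 0.0
```

Request:
carry_out(plan="0.2745 0.5135 -0.08 0 0 0;0.2745 0.5135 -0.08 0 0 0;0.2745 0.5135 -0.08 0 0 0;0.2745 0.5135 -0.08 0 0 0;0.2745 0.5135 -0.08 0 0 0;0.2745 0.5135 -0.08 0 0 0;0.2745 0.5135 -0.08 0 0 0;0.2745 0.5135 -0.08 0 0 0;0.2745 0.5135 -0.08 0 0 0;0.2745 0.5135 -0.08 0 0 0;0.2745 0.5135 -0.08 0 0 0;0.2745 0.5135 -0.08 0 0 0")

```text
t: 2.5
ee_pos: [553.9, 65.1, 133.8]
ee_rot: [0.0, 0.983, 0.185, -0.0]
ft_force: [0.6, -0.5, 0.9]
gripper_width: 0.001
grip_force: 0.0
```

```bash
python3 - <<'E'
from h import *
o=r.observe();print(o["ee_pos"],o["ft_force"])
a=r.snapshot("wrist")[:,:,::-1].copy();p=np.load("p.npy")
for l in((16,108,73.7),(16,48,73.7),(16,-2,73.7),(0,-110,75)):
    u=proj("wrist",box(p,l))[0];print(l,u.round())
    if (abs(u)<700).all():cv2.drawMarker(a,tuple(int(v) for v in u),(0,0,255),0,10,1)
cv2.imwrite("pics/w1.png",a)
E
```

```text
[553.85554582  65.06379329 133.75460403] [ 0.55629256 -0.53550805  0.87175946]
(16, 108, 73.7) [317. 266.]
(16, 48, 73.7) [423. 266.]
(16, -2, 73.7) [509. 266.]
(0, -110, 75) [675. 290.]
```

View pics/w1.png

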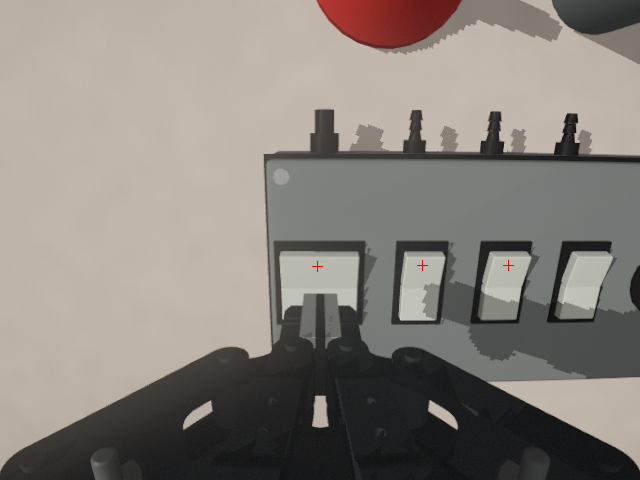

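Request:
carry_out(plan="0 0 -0.04 0 0 0;0 0 -0.07 0 0 0;0 0 -0.075 0 0 0;0 0 -0.077 0 0 0;0 0 -0.079 0 0 0;0 0 -0.081 0 0 0;0 0 -0.083 0 0 0;0 0 -0.084 0 0 0;0 0 -0.084 0 0 0")

```text
t: 3.45
ee_pos: [553.8, 66.1, 70.7]
ee_rot: [-0.0, 0.983, 0.185, -0.0]
ft_force: [-0.6, -0.4, 0.5]
gripper_width: -0.0
grip_force: 0.0
```

Request:
carry_out(plan="0 0 -0.001 0 0 0;0 0 -0.002 0 0 0;0 0 -0.002 0 0 0")

```text
t: 3.75
ee_pos: [553.7, 66.2, 70.0]
ee_rot: [-0.0, 0.983, 0.185, -0.001]
ft_force: [-2.8, 0.6, 6.3]
gripper_width: 0.002
grip_force: 3.2
```

Request:
carry_out(plan="0 0 0.03 0 0 0;0 0 0.06 0 0 0;0 0 0.06 0 0 0;0.0533 -0.1366 0.06 0 0 0;0.0533 -0.1366 0.06 0 0 0;0.0533 -0.1366 0.06 0 0 0;0.0533 -0.1366 0.06 0 0 0;0.0533 -0.1366 0.06 0 0 0")

```text
t: 4.55
ee_pos: [593.1, -35.7, 113.1]
ee_rot: [-0.001, 0.983, 0.185, -0.001]
ft_force: [0.6, -0.2, -0.3]
gripper_width: 0.004
grip_force: 0.0
```

```bash
python3 - <<'E'
from h import *
o=r.observe();print(o["ee_pos"],o["ft_force"])
a=r.snapshot("wrist")[:,:,::-1].copy();p=np.load("p.npy")
for l in((16,108,70),(16,48,73.7),(16,-2,73.7),(0,-110,75)):
    u=proj("wrist",box(p,l))[0];print(l,u.round())
    cv2.drawMarker(a,tuple(int(v) for v in u),(0,0,255),0,10,1)
cv2.imwrite("pics/w2.png",a)
E
```

```text
[593.06970215 -35.67045981 113.14734581] [ 0.5671639  -0.22630001 -0.32195471]
(16, 108, 70) [116. 276.]
(16, 48, 73.7) [225. 279.]
(16, -2, 73.7) [322. 280.]
(0, -110, 75) [524. 308.]
```

View pics/w2.png

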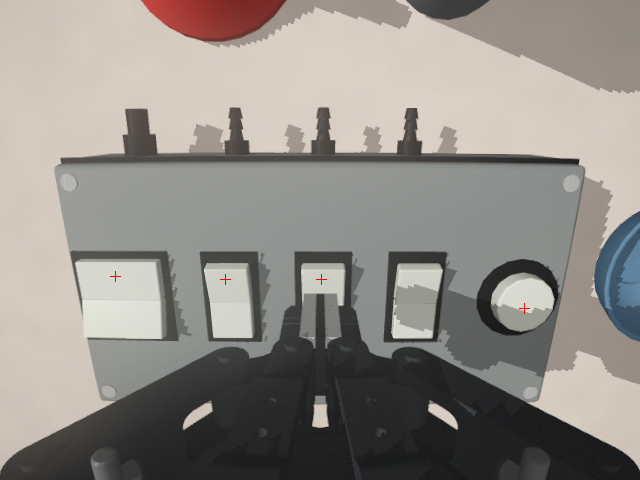

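The main rocker's shading has flipped, so it's on, and the other controls are unchanged. The pump marker at (524,308) sits about 10 px in front of the seen button centre at (526,297). I'll check whether the box moved or whether this is calibration error.

```bash
python3 - <<'E'
from h import *
p=np.load("p.npy")
print(proj("wrist",box(p,[(63.8,129.7,64),(63.8,-129.7,64),(-63.8,-129.7,64),(-63.8,129.7,64),(0,-110,67),(27,48,66)])).round(1))
a=cv2.imread("pics/top0.png");b=r.snapshot("top")[:,:,::-1].copy();cv2.imwrite("pics/top1.png",b)
for n,(u,v) in dict(BL=(235,242),BR=(402,192),FR=(430,272),FL=(257,328),pump=(404,234),bowl=(474,214)).items():
    t=a[v-12:v+12,u-12:u+12];m=cv2.matchTemplate(b[v-16:v+16,u-16:u+16],t,cv2.TM_CCOEFF_NORMED)
    _,s,_,l=cv2.minMaxLoc(m);x,y=l
    sub=lambda q:(q[0]-q[2])/(2*(q[0]-2*q[1]+q[2]))
    d=(x-4+(sub(m[y,x-1:x+2]) if 0<x<8 else 0),y-4+(sub(m[y-1:y+2,x]) if 0<y<8 else 0));print(n,round(float(s),3),np.round(d,2))
E
```

```text
[[ 68.1 185.3]
 [569.3 186.2]
 [528.8 394. ]
 [108.2 392.7]
 [517.2 302.1]
 [227.2 254.6]]
BL 0.519 [-4 -4]
BR 0.279 [4.   1.33]
FR 0.906 [-0.01  0.09]
FL 0.217 [-0.82 -3.11]
pump 0.392 [1.14 0.53]
bowl 0.968 [-0.11  0.03]
```

Request:
carry_out(plan="0.002 0 -0.03 0 0 0;0.002 0 -0.045 0 0 0;0.002 0 -0.049 0 0 0;0.002 0 -0.051 0 0 0;0.002 0 -0.053 0 0 0;0.002 0 -0.055 0 0 0;0.002 0 -0.057 0 0 0;0.002 0 -0.058 0 0 0;0.002 0 -0.059 0 0 0;0.002 0 -0.06 0 0 0;0.002 0 -0.06 0 0 0")

```text
t: 5.75
ee_pos: [595.5, -36.6, 70.1]
ee_rot: [0.0, 0.983, 0.185, -0.0]
ft_force: [-1.8, 0.1, 4.9]
gripper_width: -0.003
grip_force: 2.5
```

Request:
carry_out(plan="0 0 0.03 0 0 0;0 0 0.06 0 0 0;0 0 0.06 0 0 0;0.0313 -0.142 0.06 0 0 0;0.0313 -0.142 0.06 0 0 0;0.0313 -0.142 0.06 0 0 0;0.0313 -0.142 0.06 0 0 0;0.0313 -0.142 0.06 0 0 0")

```text
t: 6.55
ee_pos: [618.2, -142.2, 113.2]
ee_rot: [-0.001, 0.983, 0.185, -0.001]
ft_force: [-0.3, 1.0, 1.2]
gripper_width: 0.001
grip_force: 0.0
```

```bash
python3 - <<'E'
from h import *
o=r.observe();print(o["ee_pos"],o["ft_force"])
a=r.snapshot("wrist")[:,:,::-1].copy();p=np.load("p.npy")
for l in((16,108,70),(16,48,73.7),(16,-2,70),(0,-110,75)):
    u=proj("wrist",box(p,l))[0];print(l,u.round())
    cv2.drawMarker(a,tuple(int(v) for v in u),(0,0,255),0,10,1)
cv2.imwrite("pics/w3.png",a)
E
```

```text
[ 618.22535819 -142.18757135  113.15642762] [-0.25935914  1.01992807  1.15095922]
(16, 108, 70) [-73. 248.]
(16, 48, 73.7) [ 20. 251.]
(16, -2, 70) [115. 249.]
(0, -110, 75) [321. 282.]
```

View pics/w3.png

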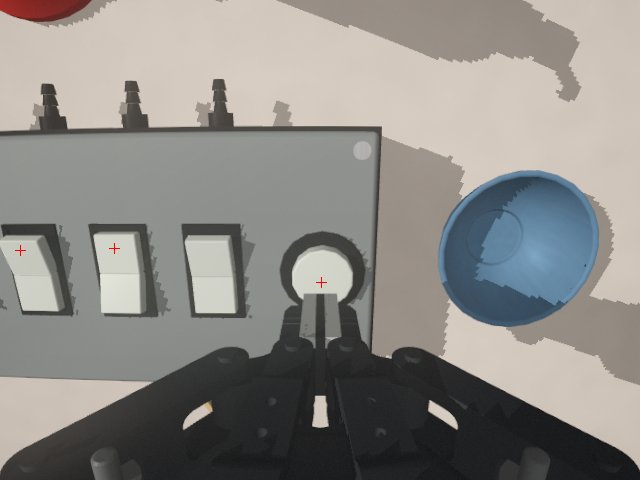

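The middle valve is now on, with the low and top valves still off. The button centre is at about (322,277), so I'll nudge 1.5 mm back and press.

Request:
carry_out(plan="0.002 0.001 -0.03 0 0 0;0.002 0.001 -0.047 0 0 0;0.002 0.001 -0.05 0 0 0;0.002 0.001 -0.052 0 0 0;0.002 0.001 -0.054 0 0 0;0.002 0.001 -0.056 0 0 0;0.002 0.001 -0.058 0 0 0;0.002 0.001 -0.059 0 0 0;0.002 0.001 -0.06 0 0 0;0.002 0.001 -0.06 0 0 0;0.002 0.001 -0.06 0 0 0")

```text
t: 7.7
ee_pos: [621.0, -142.0, 70.1]
ee_rot: [0.0, 0.983, 0.185, 0.001]
ft_force: [-0.8, 2.6, 5.7]
gripper_width: -0.004
grip_force: 2.7
```

Close to the bottom. I'll push a little further to seat it firmly.

Request:
carry_out(plan="0 0 -0.001 0 0 0;0 0 -0.001 0 0 0;0 0 -0.001 0 0 0;0 0 -0.001 0 0 0;0 0 -0.001 0 0 0")

```text
t: 8.2
ee_pos: [621.0, -142.0, 70.0]
ee_rot: [-0.0, 0.983, 0.185, 0.001]
ft_force: [-2.7, 3.8, 8.8]
gripper_width: -0.0
grip_force: 4.3
```

```bash
python3 - <<'E'
from plant import r
o=r.observe();print(o["ee_pos"],o["ft_force"]);print(r.hand_in())
E
```

```text
[ 621.00359376 -142.01654021   69.9996795 ] [-2.70082225  3.77924512  8.79198231]
the job is handed in; nothing more can be done
None
```

I handed in the job with the main rocker on, then the middle valve on (both confirmed in the wrist pictures), and the pump button held down at about 9 N against its stop; the outer valves were still off in the last picture I took, just before the pump press.

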